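Lay out a stripped rear hub for its rebuild

ROBOT

A 6-joint arm with a two-finger parallel gripper is mounted at the origin on the work surface. World frame = base frame: x ahead of the robot, y to its left, z up, the work surface at z = 0. Lengths are in mm, angles in rad, forces in N, time in s.
With the tool pointing down it reaches from about 275 to 750 mm from the base axis. Payload 10.2 kg.
Tool frame: the origin (TCP) lies at the very end of the fingers, on their centre line; the grasp point (between the pads) lies 19 mm behind it (ctrl.tcp_to_grasp is the distance from the TCP to the grasp point, in mm); z points along the fingers, x is the direction in which the jaws open and shut, and the axes are right-handed (so a half turn about z gives the same grasp; the last joint's range is limited). The gripper opens to 85 mm and grips with 20 to 120 N. Pads are 22 mm wide; open, the fingers measure 114 mm over their backs; the gripper's body (76 mm by 85 mm) begins 54 mm behind the grasp point. The pads swing forward as they close: fully open they stand 13 mm farther back than shut.
Start: joints at [0.989, 0.313, 1.498, -0, 1.331, -0.223], TCP at [184.367, 491.569, 231.294] pointing down, gripper open.
Joint ranges: [-2.94, 2.94], [-0.97, 2.17], [0.19, 2.56], [-1.23, 4.37], [0.02, 3.11], [-2.88, 2.88]. Speed limits (rad/s): [2.39, 2.39, 3.01, 3.14, 3.14, 3.14].

INTERFACE

Orientations are given as a unit quaternion [w, x, y, z].
In Python, from rig import monitor, vision, order, ctrl gives the robot as it stands. The module is installed in compiled form; this text tells all that it offers.
- The arm moves only by the shell command python3 -m pendant 'ROWS' [FORCE]. ROWS is JSON, a list that holds one entry, the list of rows, each a list of 5 numbers: the closure, from -1 (fully open) to 1 (shut), then the shift along the world's x, y, z in m, then the turn about the world's z in degrees. In form: [[[fingers, dx, dy, dz, spin], ...]]. A call has 1 to 20 rows; each row is the pose to reach, as a shift and turn from the pose commanded when the call began; what a row does not reach only later rows make up. A row lasts 1/10 s, in which the tool goes at most 50 mm and 8.59 degrees, less where a joint would pass 70% of its speed; a pose out of reach is approached as far as the arm can. A call with a gripper value outside its range is refused whole. The fingers move at their own pace and stop on an object; FORCE is the grip in N (left out, the last holds). Time passes only in rows, so rows that repeat a pose let the fingers close. It gives the time, the measured TCP pose, the force and the opening at its end, in the units of the state.
- monitor.sense(): the state, without advancing time (a new reading comes with each control period).
- vision.capture(name): name is "scene" or "top" or "wrist"; returns (picture, depth): 420x560x3 uint8, red, green, blue; 420x560 float32, mm along the optical axis (not along the pixel's ray), 0 where there is no reading.
- vision.camera_info(name): a dict with "fov_y" (degrees; the focal length in pixels is half the picture's height over the tangent of half this angle, whatever the lens; pixels are square), "cx", "cy" (the principal point, pixels), "R" (3x3) and "t" (3): a world point X has camera coordinates R X + t; the wrist camera has in their place "hand_eye" (4x4, takes a point from camera to tool coordinates, whose origin is the TCP and whose axes are the tool frame's). Camera axes: x right, y down, z forward; pixel columns grow to the right and rows downward; lengths in mm; the calibration is good to about 2 mm. A picture is of the moment at which its call begins: read the wrist's pose just before it. camera_info takes no time and is no camera call.
- order.finish_job(): hands the job in, once; it reports no verdict.
The state is a dict: "time_s": time; "joints": joint angles; "dq": joint speeds; "tau": joint torques, N m; "eef_pos": TCP position; "ee_rot": TCP orientation; "force": force on the tool from outside, world axes, zero at the start; "wrist_torque": the same for the moment, N m; "grip_width": opening from 0.0 (shut) to 1.0 (fully open).
Only numpy, scipy, OpenCV 4.12 (cv2) and the standard library are available. Lean on these libraries where they do the work, as an engineer would, in place of code of your own. Each camera call takes 0.05 s, during which the arm holds its last target.

TASK

Lay the rear hub's parts out in one straight row on the bench, the row running along the line from the spoke-nipple dish through the black rubber mat. First stand the hub upright, as it is now, on the middle of the mat, then set the freewheel, teeth side down as it is now, over the hub's threaded end so that it rests flat on the upper flange; stand the bearing tub midway between the centres of mat and dish, and lay the axle on the other side of the mat, square across the row, with its middle 12 cm from the mat's centre. Do not shift the oiler bottle, the pedal or the spanner.

Things in the scene. Friction and masses are not known exactly. Their poses are not given: they have to be found in the camera images.
- hub: Bare bicycle hub of silver metal, loose, standing upright, 92 mm tall, about 280 g. From below: dark foot 52 mm across (0 to 8 mm), flange 60 mm across (8 to 12), waist 32 mm (12 to 58), upper flange 60 mm across (58 to 62, ringed with small dark spoke holes), then the threaded end, a plain stub 27 mm across (62 to 86) narrowing to 18 mm at the top (92). Grip it by the stub, keeping the fingertips above the upper flange. Origin: centre of its underside; z up its axis.
- freewheel: Freewheel: a steel ring with one row of teeth at its foot, loose, lying flat, 24 mm high, about 200 g. Round body 50 mm across, open bore 38 mm across right through; toothed rim about 68 mm across over the lowest 5 mm. Grip the body across, above the teeth. Seated on the hub its underside lies on the upper flange, 62 mm above the hub's underside, with the hub's stub standing up inside its bore. Origin: centre of its underside; z up its axis.
- tub: Bearing tub: a closed squat round jar, grey with a steel lid, loose, standing, 48 mm across, 45 mm tall, about 150 g. Origin: centre of its underside; z up.
- axle: Wheel axle: steel rod 10 mm thick and 140 mm long, loose, lying flat, with two dark hexagon nuts (17 mm across flats, 14 mm long) 42 mm either side of its middle, about 120 g. It rests on its nuts, the rod's centre line 8.5 mm above the bench. Grip the bare rod in its middle (54 mm bare between the inner collars). Origin: middle of the rod, on its centre line; x along the rod.
- mat: Square black rubber mat, fixed to the bench, 110 x 110 mm, 4 mm thick. Origin: centre of its underside. Its y axis runs along the row: the dish lies 240 mm from it along either +y or -y (it differs from start to start), a drilled wooden bit block (fixed, 80 x 60 mm, up to 50 mm tall) lies 240 mm away on the opposite side.
- dish: Spoke-nipple dish: round open steel dish, 100 mm across the rim, 22 mm tall, with little brass nipples in it, fixed to the bench. Origin: centre of its underside.
- oiler: Small white oiler bottle with a black cap, loose, standing, 30 mm across, 70 mm tall, among the parts on the robot's side. To be left where it is. Origin: centre of its underside.
- pedal: Black platform pedal, loose, lying on the bench at the robot's right, outside the row, 90 x 60 mm, 24 mm tall, with a 30 mm spindle stub at one end. To be left where it is. Origin: centre of its underside.
- spanner: Steel spanner, loose, lying flat at the robot's left, outside the row, 160 mm long. To be left where it is. Origin: near its middle, underside.
There are look-alikes about, which are no part of the job. What is shaped like the freewheel but blue, red or turquoise is not meant.

How it is judged:
By the outcome, as a careful person would: the job done as asked, in the order asked, and still so for the second after the job is handed in, with the robot touching nothing.
It also fails if it takes over 96 s, if anything falls off the work surface, if the arm or the gripper's body presses on something with over 40 N, if the wrist force passes 120 N, or if a joint passes its speed limit or range.

## Working session

There is one attempt and no reset: what is moved stays moved. The work goes in short steps, Python scripts to look and compute and a shell command to move; the robot and the scene stay as the last step left them, time stands still between calls to the robot, and variables do not carry over. Pictures are saved under pics/ and viewed, and the job is handed in when it is done.

```bash
mkdir -p pics; cat > h.py <<'E'
import numpy as np, cv2
from rig import monitor, vision, order, ctrl
def K(n):
    i=vision.camera_info(n); f=210/np.tan(np.radians(i['fov_y'])/2); return i,f
def snap(n):
    p,d=vision.capture(n); cv2.imwrite(f'pics/{n}_tmp.png',p[:,:,::-1]); np.savez(f'pics/{n}.npz',p=p,d=d); return p,d
def pose(n,st=None):
    """camera-to-world R, origin"""
    i,f=K(n)
    if n!='wrist':
        R=np.array(i['R']);t=np.array(i['t']);return R.T,-R.T@t
    from scipy.spatial.transform import Rotation as Ro
    w,x,y,z=st['ee_rot'];Rt=Ro.from_quat([x,y,z,w]).as_matrix();H=np.array(i['hand_eye'])
    return Rt@H[:3,:3],Rt@H[:3,3]+np.array(st['eef_pos'])
def ray(n,u,v,h,st=None):
    i,f=K(n);R,o=pose(n,st);d=R@np.array([(u-i['cx'])/f,(v-i['cy'])/f,1]);return o+d*(h-o[2])/d[2]
def cloud(n,d,st=None):
    i,f=K(n);R,o=pose(n,st);v,u=np.mgrid[:420,:560]
    P=np.stack([(u-i['cx'])/f*d,(v-i['cy'])/f*d,d],-1)@R.T+o
    P[d==0]=np.nan;return P
E
python3 - <<'E'
from h import *
print(monitor.sense(), ctrl.tcp_to_grasp)
for n in('top','scene','wrist'):
    print(n,vision.camera_info(n))
    p,d=snap(n);cv2.imwrite(f'pics/{n}0.png',p[:,:,::-1])
E
```

```text
{'time_s': 0.0, 'joints': array([ 9.88614721e-01,  3.13443698e-01,  1.49842405e+00,  8.18638473e-06,
        1.33102707e+00, -2.23425578e-01]), 'dq': array([ 6.02249074e-04, -5.23157970e-04, -3.98352314e-04, -5.94711375e-04,
       -1.11926917e-03,  1.86279812e-05]), 'tau': array([ 2.91656812e-03, -4.12254667e+01, -2.59753346e+01, -3.26538532e-05,
        4.13367437e-03,  1.32268400e-05]), 'eef_pos': array([184.20885895, 491.34583126, 230.74321495]), 'ee_rot': array([ 2.39380090e-04,  8.21921828e-01,  5.69599933e-01, -6.05493664e-04]), 'force': array([ 0.05705383, -0.16956193, -0.15484273]), 'wrist_torque': array([ 0.05096586, -0.04740623,  0.02257569]), 'grip_width': 0.9994623863827058} 18.700000000000003
top {'fov_y': 50.052275820894096, 'cx': 280.3614705875921, 'cy': 210.08932162412447, 'R': array([[ 0.0805413 , -0.99674967,  0.00178468],
       [-0.97497356, -0.07915369, -0.20775286],
       [ 0.20721886,  0.01499267, -0.97817972]]), 't': array([ -18.41380606,  467.29650993, 1371.84377976])}
scene {'fov_y': 47.00633473202358, 'cx': 281.8396767707171, 'cy': 208.78607150932598, 'R': array([[-0.55660398,  0.83059637,  0.01736903],
       [ 0.6145172 ,  0.42569308, -0.66419425],
       [-0.55907121, -0.35901959, -0.74735822]]), 't': array([ 264.12977993, -268.72482294, 1645.42630882])}
wrist {'fov_y': 60.774021137158805, 'cx': 277.864101243451, 'cy': 205.10419043385355, 'hand_eye': array([[ 9.99999834e-01,  3.99016917e-04,  4.15777629e-04,
        -3.48121074e-01],
       [-5.10932002e-04,  9.47600444e-01,  3.19457567e-01,
        -8.27747796e+01],
       [-2.66522093e-04, -3.19457726e-01,  9.47600491e-01,
        -1.42687720e+02],
       [ 0.00000000e+00,  0.00000000e+00,  0.00000000e+00,
         1.00000000e+00]])}
```

View pics/top0.png

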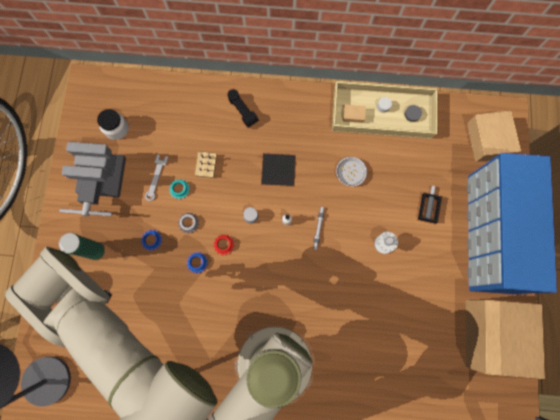

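View pics/scene0.png

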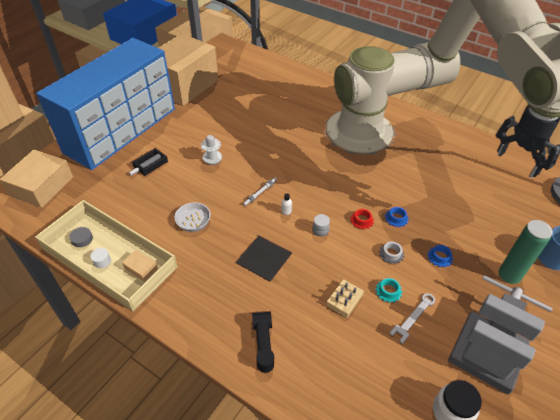

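View pics/wrist0.png

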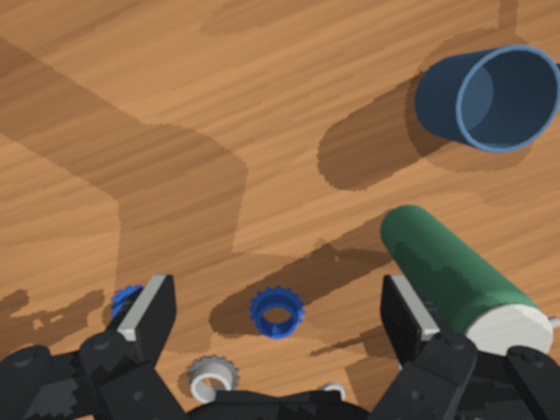

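Top view: the hub is at (386,242), mat (278,170), dish (352,172), axle (320,228), oiler (287,218), tub (250,215), bit block (206,164), pedal (430,207) and spanner (157,177). The ring-shaped candidates are teal (179,188), blue (151,240), blue (197,262), red (223,245) and plain steel (188,223). Only the steel one fits, so I'll confirm it in a crop and measure.

```bash
cat > m.py <<'E'
from h import *
z=np.load('pics/top.npz');p,d=z['p'],z['d'];C=cloud('top',d)
hsv=cv2.cvtColor(p,cv2.COLOR_RGB2HSV)
print('bench z',np.nanmedian(C[100:250,230:260,2]))
for nm,(u,v,r) in dict(hub=(386,242,18),dish=(352,172,20),axle=(320,228,26),oiler=(287,217,12),tub=(250,215,12),fw=(188,223,13),block=(206,164,16),pedal=(430,207,22)).items():
    S=C[v-r:v+r,u-r:u+r].reshape(-1,3); m=S[:,2]>6; Q=S[m]
    zz=Q[:,2]; t=Q[zz>np.percentile(zz,97)-6]
    print(nm,m.sum(),'zmax',zz.max().round(1),'ext',Q.min(0).round(1),Q.max(0).round(1),'topc',((t.min(0)+t.max(0))/2).round(1),t.mean(0).round(1))
m=((hsv[:,:,2]<60)).astype(np.uint8);m[:150]=0;m[190:]=0;m[:,:255]=0;m[:,300:]=0
c=max(cv2.findContours(m,0,2)[0],key=cv2.contourArea);r=cv2.minAreaRect(c);print(r)
print('mat c',ray('top',*r[0],4));b=cv2.boxPoints(r);B=np.array([ray('top',*q,4) for q in b]);print(B.round(1))
E
python3 m.py; python3 - <<'E'
from h import *
p=cv2.imread('pics/top0.png');cv2.imwrite('pics/crop0.png',cv2.resize(p[140:280,130:350],None,fx=3.5,fy=3.5,interpolation=cv2.INTER_CUBIC))
p=cv2.imread('pics/scene0.png');cv2.imwrite('pics/crop1.png',cv2.resize(p[120:320,120:460],None,fx=2.3,fy=2.3,interpolation=cv2.INTER_CUBIC))
E
```

```text
bench z 0.2680309423160452
hub 406 zmax 98.1 ext [ 341.2 -378.4    6. ] [ 455.  -268.2   98.1] topc [ 391.7 -317.8   92.7] [ 391.9 -318.    91.8]
dish 410 zmax 28.3 ext [ 566.5 -270.1    6. ] [ 687.8 -144.6   28.3] topc [ 621.6 -201.3   23.4] [ 627.6 -203.2   21.9]
axle 244 zmax 23.1 ext [ 351.2 -187.4    6. ] [509.  -26.5  23.1] topc [ 428.  -107.3   18.6] [ 423.3 -107.1   16.6]
oiler 98 zmax 75.2 ext [417.3 -40.5   6. ] [493.7  26.9  75.2] topc [442.6  -3.4  71. ] [441.6  -3.1  70.5]
tub 202 zmax 51.5 ext [418.5  81.3   6. ] [487.6 158.2  51.5] topc [447.7 114.3  47.8] [446.6 114.9  46.8]
fw 159 zmax 29.6 ext [376.5 272.2   6.1] [449.  358.5  29.6] topc [409.6 312.6  25.4] [409.3 311.8  24.3]
block 466 zmax 59.1 ext [564.8 224.7   6.1] [668.5 331.9  59.1] topc [606.  278.   48.3] [611.5 279.4  44.4]
pedal 494 zmax 31.3 ext [ 453.9 -534.1    6. ] [ 603.8 -395.5   31.3] topc [ 525.9 -461.6   26.7] [ 521.5 -459.9   24.9]
((278.07232666015625, 169.19845581054688), (30.231159210205078, 28.34518051147461), 3.1798300743103027)
mat c [614.76396039  38.84633273   4.        ]
[[564.8  87.4   4. ]
 [663.   90.9   4. ]
 [665.4 -10.3   4. ]
 [567.2 -12.4   4. ]]
```

View pics/crop0.png

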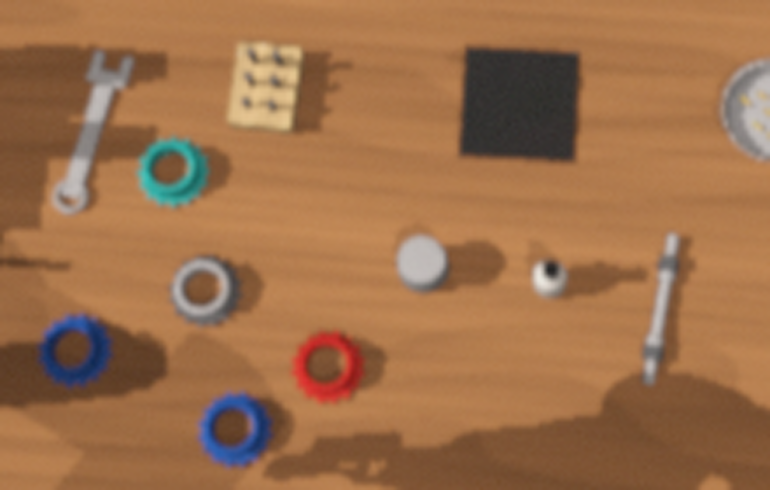

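View pics/crop1.png

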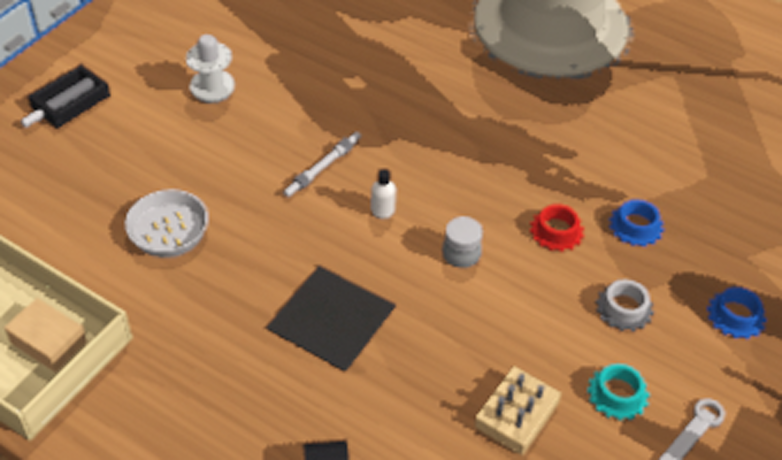

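The crop confirms that the plain steel ring at top (188,223) is the freewheel. The nearest lookalike (teal) is about 120 mm away, and no other ring is steel-coloured. All heights match the given sizes. I'll move above the mat, jaws along the row, to measure it closely.

```bash
python3 -m pendant '[[[-1,0.386,-0.453,0,22.3],[-1,0.386,-0.453,0,22.3],[-1,0.386,-0.453,0,22.3],[-1,0.386,-0.453,0,22.3],[-1,0.386,-0.453,0,22.3],[-1,0.386,-0.453,0,22.3],[-1,0.386,-0.453,0,22.3],[-1,0.386,-0.453,0,22.3],[-1,0.386,-0.453,0,22.3],[-1,0.386,-0.453,0,22.3],[-1,0.386,-0.453,0,22.3],[-1,0.386,-0.453,0,22.3],[-1,0.386,-0.453,0,22.3],[-1,0.386,-0.453,0,22.3],[-1,0.386,-0.453,0,22.3],[-1,0.386,-0.453,0,22.3]]]'
cat >> h.py <<'E'
def wsnap(name):
    st=monitor.sense();p,d=vision.capture('wrist');cv2.imwrite(f'pics/{name}.png',p[:,:,::-1]);return st,p,d,cloud('wrist',d,st)
def yaw(st):
    w,x,y,z=st['ee_rot'];return np.degrees(np.arctan2(2*(x*y+w*z),w*w+x*x-y*y-z*z))
E
python3 - <<'E'
from h import *
st,p,d,C=wsnap('w1');np.savez('pics/w1.npz',p=p,d=d,**{k:np.array(v) for k,v in st.items()})
print(st['time_s'],st['eef_pos'],yaw(st))
E
```

```text
time_s: 1.75
eef_pos: [569.7, 39.9, 231.6]
ee_rot: [-0.0, 0.696, 0.718, 0.0]
force: [1.3, -0.0, -0.1]
grip_width: 0.998
1.75 [569.70081308  39.87540626 231.55213726] 91.83365215947725
```

View pics/w1.png

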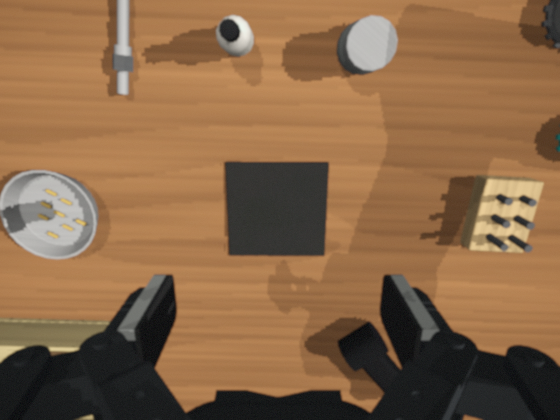

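The wrist view shows the mat with corners at about (226,162), (328,162), (325,256) and (229,256), the dish at (48,214) and the block at right (503,214).

```bash
python3 - <<'E'
from h import *
z=np.load('pics/w1.npz');p=z['p'];st={k:z[k] for k in('eef_pos','ee_rot')};d=z['d'];C=cloud('wrist',d,st)
m=(p.max(2)<60).astype(np.uint8);m[:150]=0;m[270:]=0;m[:,:200]=0;m[:,350:]=0
c=max(cv2.findContours(m,0,1)[0],key=cv2.contourArea).reshape(-1,2)
W=np.array([ray('wrist',u,v,4,st)[:2] for u,v in c],np.float32)
r=cv2.minAreaRect(W);print('mat',r,cv2.boxPoints(r).round(1).tolist())
M=cv2.moments(c);print(ray('wrist',M['m10']/M['m00'],M['m01']/M['m00'],4,st))
# dish: grey rim
S=C[150:280,0:110].reshape(-1,3);k=(S[:,2]>5)&(S[:,2]<30);Q=S[k];print('dish',Q.min(0),Q.max(0))
k=Q[:,2]>17;Q=Q[k];A=np.c_[2*Q[:,:2],np.ones(len(Q))];s=np.linalg.lstsq(A,(Q[:,:2]**2).sum(1),rcond=None)[0];print('rim fit',s[:2],np.sqrt(s[2]+s[0]**2+s[1]**2))
e=cv2.minEnclosingCircle(Q[:,:2].astype(np.float32));print(e)
# tub top, axle
for n,(u,v,r) in dict(tub=(370,44,38),oiler=(234,36,25)).items():
    S=C[max(0,v-r):v+r,u-r:u+r].reshape(-1,3);zt=np.nanpercentile(S[:,2],97);Q=S[S[:,2]>zt-4];print(n,zt,cv2.minEnclosingCircle(Q[:,:2].astype(np.float32)),Q.mean(0))
E
```

```text
mat ((617.28955078125, 39.61876678466797), (104.38314819335938, 106.37335968017578), 1.8593612909317017) [[563.4000244140625, 91.0999984741211], [566.9000244140625, -15.199999809265137], [671.2000122070312, -11.800000190734863], [667.7000122070312, 94.5]]
[614.45937079  39.49125011   4.        ]
dish [ 576.86395667 -250.21573764    5.00013781] [ 675.15819667 -150.45687251   24.50527344]
rim fit [ 625.42465621 -199.36668468] 47.37208454941405
((626.020751953125, -200.3651580810547), 50.51211166381836)
tub 46.21214629021049 ((451.99859619140625, 114.67595672607422), 21.616586685180664) [451.72197387 114.32405317  45.10218645]
oiler 70.72179340982194 ((448.1239013671875, -2.4396779537200928), 7.953299045562744) [448.12915947  -2.18275285  70.01716147]
```

```bash
python3 - <<'E'
from h import *
z=np.load('pics/w1.npz');p=z['p'];st={k:z[k] for k in('eef_pos','ee_rot')};d=z['d'];C=cloud('wrist',d,st)
g=p[:,:,0].astype(float)
def edge(prof): # first crossing subpix to mid of dark/bright
    t=(prof[:4].mean()+prof[-4:].mean())/2;s=prof-t
    i=np.where(np.sign(s[:-1])!=np.sign(s[1:]))[0][0];return i+s[i]/(s[i]-s[i+1])
def side(rows,cols,horiz):
    P=[]
    if horiz:
        for v in rows: P.append((cols[0]+edge(g[v,cols[0]:cols[1]]),v))
    else:
        for u in cols: P.append((u,rows[0]+edge(g[rows[0]:rows[1],u])))
    W=np.array([ray('wrist',*q,4,st)[:2] for q in P]);
    l=cv2.fitLine(W.astype(np.float32),cv2.DIST_HUBER,0,.01,.01).ravel();print(l.round(3), np.degrees(np.arctan2(l[1],l[0])).round(2));return l
L=side(range(170,250),(212,242),1);R=side(range(170,250),(312,342),1)
T=side((150,175),range(236,318),0);B=side((242,270),range(236,318),0)
def X(a,b):
    s=np.linalg.solve(np.array([[a[0],-b[0]],[a[1],-b[1]]]),[b[2]-a[2],b[3]-a[3]]);return a[2:]+s[0]*a[:2]
cs=[X(T,L),X(T,R),X(B,R),X(B,L)];print(np.round(cs,1),'c',np.mean(cs,0),[np.linalg.norm(cs[i]-cs[i-1]).round(1) for i in range(4)])
print('mat z',np.nanmedian(C[180:240,250:300,2]),'bench',np.nanmedian(C[100:140,200:330,2]))
E
```

```text
[ 9.9900e-01  3.2000e-02  6.1919e+02 -1.5570e+01] 1.82
[1.00000e+00 3.20000e-02 6.24427e+02 9.43950e+01] 1.81
[ 3.20000e-02 -9.99000e-01  5.63355e+02  4.91780e+01] -88.19
[ 2.50000e-02 -1.00000e+00  6.72065e+02  4.34000e+01] -88.56
[[565.5 -17.3]
 [562.   92.4]
 [670.7  95.9]
 [673.5 -13.8]] c [617.92365  39.28971] [np.float32(108.1), np.float32(109.8), np.float32(108.8), np.float32(109.7)]
mat z 4.34467666926804 bench 0.25204168985885644
```

```bash
python3 -m pendant '[[[-1,-0.178,-0.357,-0.03,0],[-1,-0.178,-0.357,-0.03,0],[-1,-0.178,-0.357,-0.03,0],[-1,-0.178,-0.357,-0.03,0],[-1,-0.178,-0.357,-0.03,0],[-1,-0.178,-0.357,-0.03,0],[-1,-0.178,-0.357,-0.03,0],[-1,-0.178,-0.357,-0.03,0],[-1,-0.178,-0.357,-0.03,0],[-1,-0.178,-0.357,-0.03,0],[-1,-0.178,-0.357,-0.03,0],[-1,-0.178,-0.357,-0.03,0],[-1,-0.178,-0.357,-0.03,0]]]'
python3 - <<'E'
from h import *
st,p,d,C=wsnap('w2');print(st['eef_pos'],yaw(st),st['time_s'],np.abs(st['dq']).max())
h=C[:,:,2]
for lo,hi in((55,66),(80,100),(87,100)):
    m=((h>lo)&(h<hi)).astype(np.uint8);m[270:]=0
    Q=C[m>0];print(lo,len(Q),np.percentile(Q,[1,50,99],axis=0).round(1).tolist(),cv2.minEnclosingCircle(Q[:,:2].astype(np.float32)),[f(np.where(m)[i]) for i in(0,1) for f in (np.min,np.max)])
E
```

```text
time_s: 3.1
eef_pos: [393.0, -317.5, 201.5]
ee_rot: [0.0, 0.696, 0.718, -0.0]
force: [0.4, 0.2, 0.5]
grip_width: 1.001
[ 392.96353668 -317.51161689  201.50806315] 91.847492209856 3.1 0.008373610167704834
55 2902 [[367.3, -346.9, 60.3], [390.1, -318.8, 62.3], [424.5, -290.0, 64.0]] ((396.2906494140625, -318.62530517578125), 30.25615692138672) [np.int64(158), np.int64(228), np.int64(241), np.int64(313)]
80 970 [[383.1, -330.9, 81.7], [393.7, -318.4, 91.1], [407.8, -306.0, 93.7]] ((396.28533935546875, -318.32366943359375), 13.66237735748291) [np.int64(185), np.int64(220), np.int64(259), np.int64(294)]
87 826 [[384.0, -330.3, 87.1], [394.8, -318.4, 91.5], [407.4, -306.7, 93.7]] ((396.0267639160156, -318.5276794433594), 13.205421447753906) [np.int64(188), np.int64(220), np.int64(259), np.int64(293)]
```

View pics/w2.png

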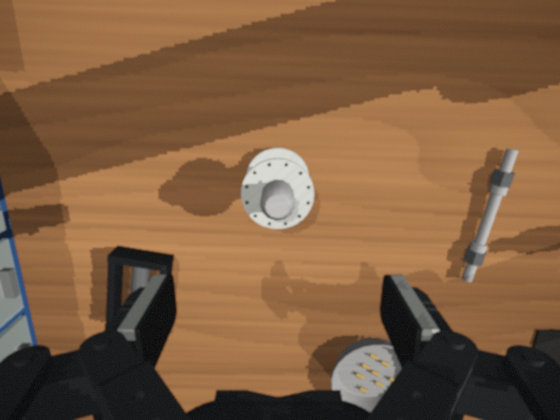

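The hub's upper flange is at wrist (278,193). The fitted centre is (396.2,-318.5) with radius 30.3, and the height is right. Descending to grip the stub.

```bash
python3 -m pendant '[[[-1,0.0035,-0.0005,-0.045,0],[-1,0.0035,-0.0005,-0.09,0],[-1,0.0035,-0.0005,-0.12,0],[-1,0.0035,-0.0005,-0.137,0],[-1,0.0035,-0.0005,-0.137,0],[-1,0.0035,-0.0005,-0.137,0],[-1,0.0035,-0.0005,-0.137,0],[1,0.0035,-0.0005,-0.137,0],[1,0.0035,-0.0005,-0.137,0],[1,0.0035,-0.0005,-0.137,0],[1,0.0035,-0.0005,-0.137,0],[1,0.0035,-0.0005,-0.137,0],[1,0.0035,-0.0005,-0.137,0],[1,0.0035,-0.0005,-0.137,0],[1,0.0035,-0.0005,-0.137,0],[1,0.0035,-0.0005,-0.137,0]]]' 60
python3 - <<'E'
from h import *
st,p,d,C=wsnap('w3');print(st['eef_pos'],yaw(st),st['force'])
E
```

```text
time_s: 4.75
eef_pos: [396.0, -318.9, 64.7]
ee_rot: [0.0, 0.696, 0.718, 0.0]
force: [-0.6, 2.7, 5.1]
grip_width: 0.292
[ 395.97883943 -318.87924236   64.66409987] 91.74636714381678 [-0.60785584  2.69164687  5.06279709]
```

View pics/w3.png

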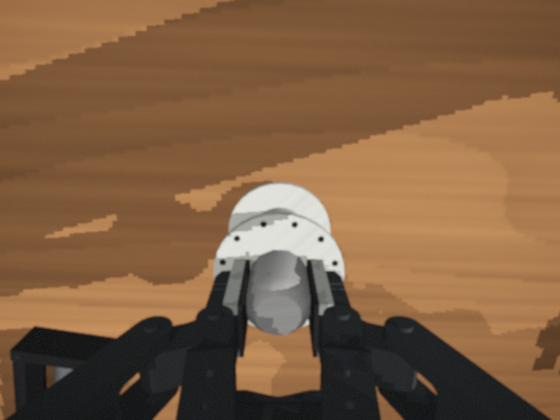

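The pads hold the stub at (278,285), tips clear of the flange. Lifting and carrying to the mat.

```bash
python3 -m pendant '[[[1,0,0,0.02,0],[1,0,0,0.06,0],[1,0.01,0.02,0.1,0],[1,0.03,0.05,0.1,0],[1,0.05,0.08,0.1,0],[1,0.07,0.115,0.1,0],[1,0.09,0.15,0.1,0],[1,0.11,0.185,0.1,0],[1,0.135,0.22,0.1,0],[1,0.155,0.255,0.1,0],[1,0.18,0.29,0.1,0],[1,0.2,0.325,0.1,0],[1,0.215,0.345,0.1,0],[1,0.2215,0.358,0.1,0],[1,0.2215,0.358,0.1,0],[1,0.2215,0.358,0.1,0],[1,0.2215,0.358,0.1,0],[1,0.2215,0.358,0.1,0]]]'
python3 - <<'E'
from h import *
st,p,d,C=wsnap('w4');print(st['eef_pos'],yaw(st),st['force'],st['grip_width'],st['joints'])
E
```

```text
time_s: 6.6
eef_pos: [617.1, 38.1, 164.4]
ee_rot: [0.0, 0.697, 0.717, -0.0]
force: [0.3, 0.7, -3.1]
grip_width: 0.293
[617.07045298  38.08527516 164.43628724] 91.66966563068094 [ 0.27151496  0.73037196 -3.10783792] 0.2932126141170157 [-1.27540134e-01  5.71404938e-01  1.28858940e+00 -1.47140393e-04
  1.28167666e+00 -1.72743566e+00]
```

View pics/w4.png

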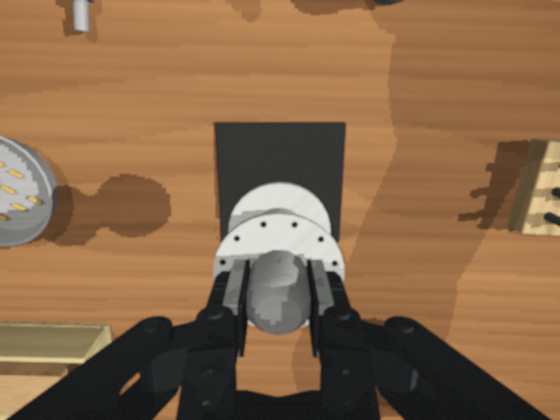

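```bash
python3 -m pendant '[[[1,0.0003,0.0005,-0.03,0],[1,0.0003,0.0005,-0.06,0],[1,0.0003,0.0005,-0.08,0],[1,0.0003,0.0005,-0.09,0],[1,0.0003,0.0005,-0.0935,0],[1,0.0003,0.0005,-0.0955,0],[1,0.0003,0.0005,-0.0963,0],[1,0.0003,0.0005,-0.0963,0],[1,0.0003,0.0005,-0.0963,0]]]'
python3 - <<'E'
from h import *
st,p,d,C=wsnap('w5');print(st['eef_pos'],yaw(st),st['force'],st['grip_width'])
E
```

```text
time_s: 7.55
eef_pos: [618.1, 39.5, 68.8]
ee_rot: [0.001, 0.696, 0.718, 0.0]
force: [-0.1, 0.1, -1.4]
grip_width: 0.292
[618.06337911  39.5257192   68.7694974 ] 91.74339293198369 [-0.11356484  0.09118239 -1.4349036 ] 0.29207981596701954
```

View pics/w5.png

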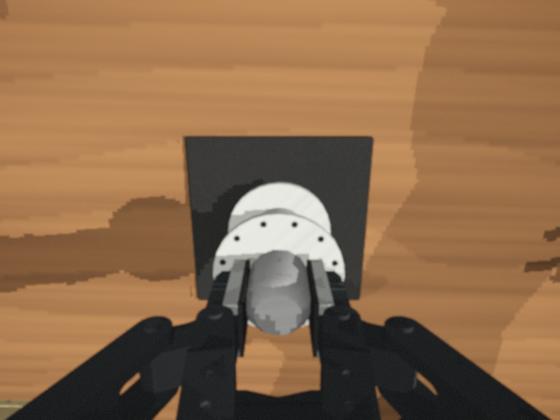

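The hub is on the mat. Releasing, rising straight up, then looking.

```bash
python3 -m pendant '[[[0.2,0,0,-0.0003,0],[0,0,0,-0.0003,0],[-1,0,0,0,0],[-1,0,0,0,0],[-1,0,0,0,0],[-1,0,0,0.01,0],[-1,0,0,0.04,0],[-1,0,0,0.09,0],[-1,0,0,0.135,0],[-1,0,0,0.135,0],[-1,0,0,0.135,0],[-1,0,0,0.135,0]]]'
python3 - <<'E'
from h import *
st,p,d,C=wsnap('w6');print(st['eef_pos'],yaw(st),st['force'],st['grip_width'])
h=C[:,:,2]
for lo,hi in((60,70),(84,100)):
    m=((h>lo)&(h<hi)).astype(np.uint8);m[270:]=0
    Q=C[m>0];print(lo,len(Q),np.percentile(Q,[1,50,99],axis=0).round(1).tolist(),cv2.minEnclosingCircle(Q[:,:2].astype(np.float32)))
E
```

```text
time_s: 8.8
eef_pos: [617.2, 39.6, 202.0]
ee_rot: [-0.001, 0.696, 0.718, -0.001]
force: [0.7, -0.7, -0.0]
grip_width: 1.003
[617.15006081  39.63474452 202.00789729] 91.74426495609798 [ 0.65732963 -0.74422186 -0.04072361] 1.0026674358845915
60 2976 [[589.6, 11.5, 64.4], [612.5, 39.8, 66.3], [646.9, 68.5, 67.9]] ((618.8363037109375, 40.09368896484375), 30.314666748046875)
84 1002 [[605.4, 27.8, 85.1], [615.9, 39.9, 95.1], [630.3, 52.4, 97.5]] ((618.3836669921875, 40.11569595336914), 13.593341827392578)
```

View pics/w6.png

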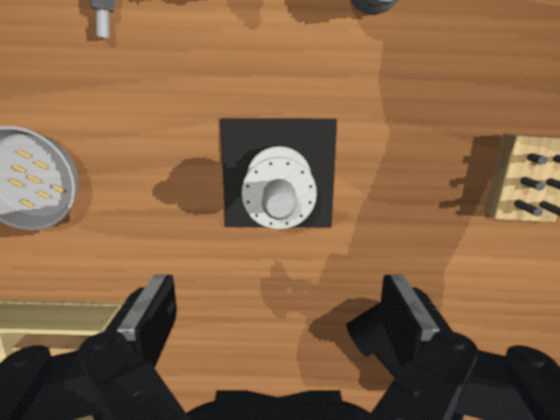

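The hub stands upright at about (618.6,40.1), roughly 1 mm from the mat centre, flange height 66. Next is the steel freewheel.

```bash
python3 -m pendant '[[[-1,-0.02,0.025,0,0],[-1,-0.05,0.07,0,0],[-1,-0.08,0.11,-0.01,0],[-1,-0.11,0.145,-0.03,0],[-1,-0.135,0.185,-0.05,0],[-1,-0.165,0.22,-0.065,0],[-1,-0.19,0.255,-0.065,0],[-1,-0.204,0.273,-0.065,0],[-1,-0.204,0.273,-0.065,0],[-1,-0.204,0.273,-0.065,0],[-1,-0.204,0.273,-0.065,0],[-1,-0.204,0.273,-0.065,0],[-1,-0.204,0.273,-0.065,0]]]'
python3 - <<'E'
from h import *
st,p,d,C=wsnap('w7');print(st['eef_pos'],yaw(st),st['force'],st['grip_width'])
h=C[:,:,2]
m=((h>19)&(h<30)).astype(np.uint8);m[275:]=0;m[:,:180]=0;m[:,380:]=0
n,l,s,c=cv2.connectedComponentsWithStats(m);i=1+np.argmax(s[1:,4]);Q=C[l==i]
print(s[i],c[i],np.percentile(Q,[1,50,99],axis=0).round(1).tolist(),cv2.minEnclosingCircle(Q[:,:2].astype(np.float32)),p[l==i].mean(0))
m=((h>2)&(h<30)).astype(np.uint8);m[275:]=0
n,l,s,c=cv2.connectedComponentsWithStats(m)
for i in range(1,n):
    if s[i,4]>300: Q=C[l==i];print(s[i],cv2.minEnclosingCircle(Q[:,:2].astype(np.float32)))
E
```

```text
time_s: 10.15
eef_pos: [414.2, 312.0, 137.9]
ee_rot: [-0.0, 0.697, 0.717, -0.0]
force: [0.1, 0.4, -0.5]
grip_width: 0.997
[414.17706956 311.95492039 137.91900798] 91.66897922739682 [ 0.06625429  0.3889456  -0.52429504] 0.9974575474608538
[ 249  167   66   64 1483] [281.15846258 198.55023601] [[389.5, 290.9, 19.4], [412.8, 314.3, 23.9], [437.3, 338.2, 25.7]] ((413.7237243652344, 314.4726867675781), 25.066091537475586) [161.55832771 160.15306811 157.40863115]
[ 176    0   99   72 3321] ((289.7337951660156, 271.5391540527344), 34.36318588256836)
[  76   62   94   94 4736] ((353.09222412109375, 193.82447814941406), 34.37556838989258)
[ 388   66   93   94 4699] ((350.208740234375, 428.0573425292969), 35.732322692871094)
[ 239  151   85   82 3495] ((414.2934875488281, 314.6737976074219), 34.471309661865234)
[   6  203   64   58 1553] ((451.31866455078125, 115.91712188720703), 23.79322624206543)
```

View pics/w7.png

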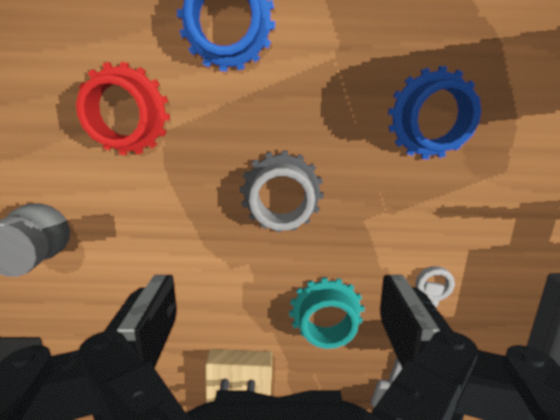

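The steel freewheel is at wrist (283,195), centre (414.0,314.6), body radius 25, rim radius 34, so it fits. Descending to grip.

```bash
python3 -m pendant '[[[-1,0,0.0023,-0.04,0],[-1,0,0.0023,-0.085,0],[-1,0,0.0023,-0.115,0],[-1,0,0.0023,-0.129,0],[-1,0,0.0023,-0.134,0],[-1,0,0.0023,-0.134,0],[-1,0,0.0023,-0.134,0],[1,0,0.0023,-0.134,0],[1,0,0.0023,-0.134,0],[1,0,0.0023,-0.134,0],[1,0,0.0023,-0.134,0],[1,0,0.0023,-0.134,0],[1,0,0.0023,-0.134,0],[1,0,0.0023,-0.134,0],[1,0,0.0023,-0.134,0]]]' 60
python3 - <<'E'
from h import *
st,p,d,C=wsnap('w8');print(st['eef_pos'],yaw(st),st['force'])
E
```

```text
time_s: 11.7
eef_pos: [414.0, 315.0, 5.0]
ee_rot: [0.0, 0.696, 0.718, 0.0]
force: [-2.6, -0.8, 9.7]
grip_width: 0.552
[413.99633704 314.97689007   5.04289999] 91.76486522965396 [-2.60936009 -0.84416599  9.71320103]
```

View pics/w8.png

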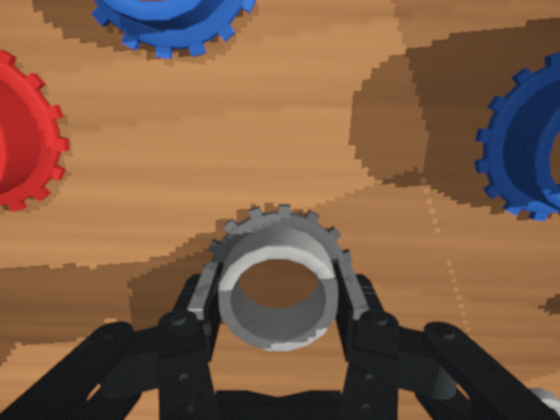

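Gripped (46.9 mm reading, 50 expected; the stub read low likewise). Lifting and carrying above the hub.

```bash
python3 -m pendant '[[[1,0,0,0.02,0],[1,0,0,0.06,0],[1,0,0,0.1,0],[1,0.02,-0.025,0.125,0],[1,0.045,-0.06,0.13,0],[1,0.07,-0.095,0.13,0],[1,0.095,-0.13,0.13,0],[1,0.12,-0.16,0.13,0],[1,0.145,-0.195,0.13,0],[1,0.17,-0.23,0.13,0],[1,0.19,-0.255,0.13,0],[1,0.2,-0.27,0.13,0],[1,0.205,-0.275,0.13,0],[1,0.205,-0.275,0.13,0],[1,0.205,-0.275,0.13,0],[1,0.205,-0.275,0.13,0]]]'
python3 - <<'E'
from h import *
st,p,d,C=wsnap('w9');print(st['eef_pos'],yaw(st),st['force'],st['grip_width'])
E
```

```text
time_s: 13.35
eef_pos: [618.2, 41.0, 134.1]
ee_rot: [-0.0, 0.696, 0.718, -0.0]
force: [-0.5, 0.3, -1.8]
grip_width: 0.557
[618.17804109  40.99187316 134.14358738] 91.81673750303155 [-0.52465215  0.32763332 -1.78777943] 0.5572833002282647
```

View pics/w9.png

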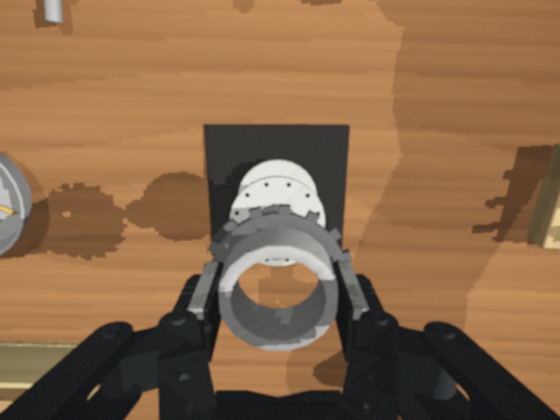

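```bash
python3 -m pendant '[[[1,0,0,-0.015,0],[1,0,0,-0.026,0],[1,0,0,-0.033,0],[1,0,0,-0.038,0],[1,0,0,-0.044,0],[1,0,0,-0.05,0],[1,0,0,-0.055,0],[1,0,0,-0.055,0]]]'
python3 - <<'E'
from h import *
st,p,d,C=wsnap('w10');print(st['eef_pos'],st['force'],st['wrist_torque'],st['grip_width'])
E
```

```text
time_s: 14.2
eef_pos: [618.3, 39.9, 78.2]
ee_rot: [-0.0, 0.696, 0.718, -0.0]
force: [1.1, 0.1, -2.6]
grip_width: 0.553
[618.33737147  39.88787142  78.23780385] [ 1.11536503  0.06330831 -2.64968736] [ 0.04271104  0.01394344 -0.02149612] 0.5531552324777474
```

View pics/w10.png

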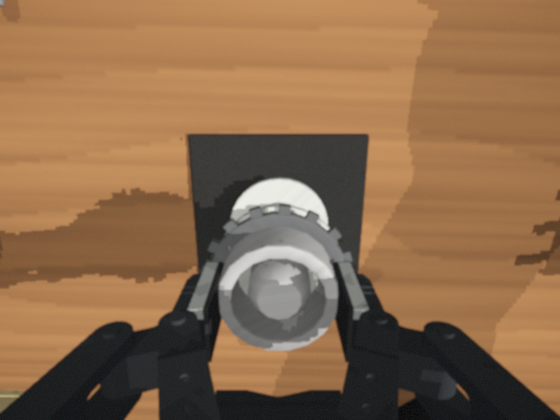

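The stub is inside the bore with no side force. Lowering the last 9 mm onto the flange.

```bash
python3 -m pendant '[[[1,0,0,-0.004,0],[1,0,0,-0.007,0],[1,0,0,-0.0085,0],[1,0,0,-0.0092,0],[1,0,0,-0.0092,0],[1,0,0,-0.0092,0]]]'
python3 - <<'E'
from h import *
st=monitor.sense();print(st['eef_pos'],st['force'],st['wrist_torque'],st['grip_width'])
E
```

```text
time_s: 14.85
eef_pos: [619.0, 39.8, 71.2]
ee_rot: [0.001, 0.696, 0.718, 0.0]
force: [-3.6, 0.4, 8.6]
grip_width: 0.559
[618.9507266   39.84548636  71.15600604] [-3.5524608   0.37139163  8.63939981] [ 0.01692208  0.60784122 -0.02598184] 0.5591442246045987
```

```bash
python3 -m pendant '[[[0.0,0,0,0.0005,0],[-0.5,0,0,0.0005,0],[-1,0,0,0.0005,0],[-1,0,0,0.0005,0],[-1,0,0,0.0005,0],[-1,0,0,0.01,0],[-1,0,0,0.04,0],[-1,0,0,0.09,0],[-1,0,0,0.135,0],[-1,0,0,0.135,0],[-1,0,0,0.135,0],[-1,0,0,0.135,0]]]'
python3 - <<'E'
from h import *
st,p,d,C=wsnap('w11');print(st['eef_pos'],yaw(st),st['force'],st['grip_width'])
h=C[:,:,2]
for lo,hi in((65,75),(86,100),(92,100)):
    m=((h>lo)&(h<hi)).astype(np.uint8);m[270:]=0
    Q=C[m>0];print(lo,len(Q),np.percentile(Q,[1,50,99],axis=0).round(1).tolist(),cv2.minEnclosingCircle(Q[:,:2].astype(np.float32)))
# flatness of the ring top
m=(h>86)&(h<93);m[270:]=False;Q=C[m];r=np.hypot(Q[:,0]-618.6,Q[:,1]-40);Q=Q[(r>19)&(r<26)];print(np.linalg.lstsq(np.c_[Q[:,:2]-[618.6,40],np.ones(len(Q))],Q[:,2],rcond=None)[0])
E
```

```text
time_s: 16.05
eef_pos: [618.2, 39.9, 203.8]
ee_rot: [-0.001, 0.696, 0.718, -0.001]
force: [0.3, -0.1, -0.4]
grip_width: 1.0
[618.16028633  39.90978922 203.76545409] 91.74118892346212 [ 0.30843854 -0.11847108 -0.40697927] 0.9996982109360659
65 1922 [[586.4, 7.8, 65.4], [607.6, 38.2, 70.7], [649.9, 71.6, 74.7]] ((619.1190185546875, 39.15754699707031), 34.46022033691406)
86 2403 [[594.7, 16.0, 86.5], [616.6, 39.9, 90.5], [641.6, 62.7, 97.2]] ((618.4471435546875, 39.797264099121094), 24.992408752441406)
92 757 [[607.3, 28.9, 92.1], [617.3, 40.1, 95.7], [629.1, 51.2, 97.6]] ((618.0686645507812, 39.97806167602539), 12.652297019958496)
[2.78954515e-03 3.56602687e-03 8.98528948e+01]
```

View pics/w11.png

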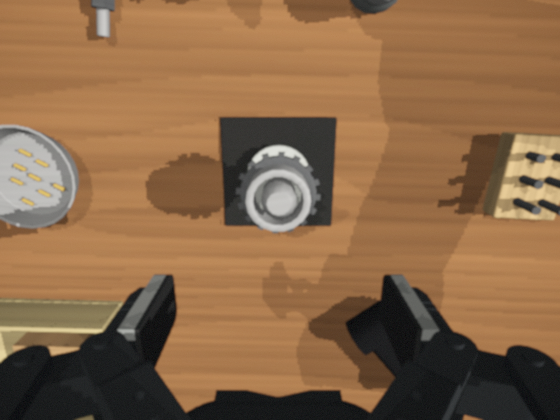

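The freewheel is seated: ring top at 89.9 (90 expected), level, concentric to about 0.5 mm. Next, the tub.

```bash
python3 -m pendant '[[[-1,-0.04,0.02,0,0],[-1,-0.08,0.035,-0.01,0],[-1,-0.12,0.055,-0.03,0],[-1,-0.155,0.07,-0.045,0],[-1,-0.167,0.075,-0.05,0],[-1,-0.167,0.075,-0.05,0],[-1,-0.167,0.075,-0.05,0],[-1,-0.167,0.075,-0.05,0],[-1,-0.167,0.075,-0.05,0]]]'
python3 - <<'E'
from h import *
st,p,d,C=wsnap('w12');print(st['eef_pos'],yaw(st),st['force'],st['grip_width'])
h=C[:,:,2]
m=((h>40)&(h<52)).astype(np.uint8);m[275:]=0
n,l,s,c=cv2.connectedComponentsWithStats(m)
for i in range(1,n):
    if s[i,4]>200: Q=C[l==i];print(s[i],c[i],cv2.minEnclosingCircle(Q[:,:2].astype(np.float32)),np.median(Q[:,2]))
E
```

```text
time_s: 17.0
eef_pos: [452.4, 114.5, 154.8]
ee_rot: [0.0, 0.697, 0.718, 0.0]
force: [-1.1, 0.5, 0.3]
grip_width: 1.0
[452.44718976 114.47005978 154.81386832] 91.70069076895871 [-1.06037126  0.49437185  0.30722907] 0.9996313972892045
[101 171  42  39 807] [124.6307311  187.40024783] ((447.3896179199219, -1.7313841581344604), 14.507760047912598) 46.634868258802584
[ 250  172   58   56 2521] [278.33478778 199.63030543] ((451.7962341308594, 114.78387451171875), 21.752674102783203) 45.15638161758838
```

View pics/w12.png

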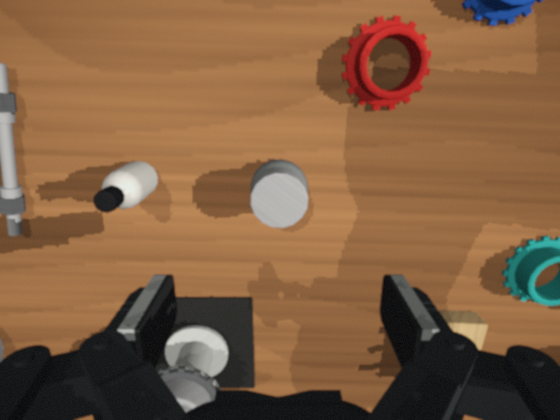

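The tub is at (279,195) in the image, measured (451.8,114.8), straight below the tool. Descend and grip.

```bash
python3 -m pendant '[[[-1,0,0,-0.04,0],[-1,0,0,-0.085,0],[-1,0,0,-0.12,0],[-1,0,0,-0.137,0],[-1,0,0,-0.142,0],[-1,0,0,-0.142,0],[1,0,0,-0.142,0],[1,0,0,-0.142,0],[1,0,0,-0.142,0],[1,0,0,-0.142,0],[1,0,0,-0.142,0],[1,0,0,-0.142,0],[1,0,0,-0.142,0],[1,0,0,-0.142,0]]]' 50
python3 - <<'E'
from h import *
st,p,d,C=wsnap('w13');print(st['eef_pos'],yaw(st),st['force'])
E
```

```text
time_s: 18.45
eef_pos: [452.2, 115.0, 13.8]
ee_rot: [0.001, 0.696, 0.718, 0.001]
force: [-2.4, 1.3, 6.9]
grip_width: 0.502
[452.2104059  115.0157637   13.84983672] 91.74464903386436 [-2.37242737  1.29030952  6.88587071]
```

View pics/w13.png

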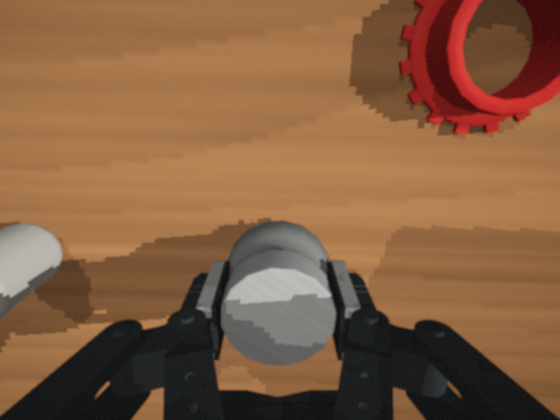

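```bash
python3 -m pendant '[[[1,0,0,0.02,0],[1,0,0,0.06,0],[1,0,0,0.105,0],[1,0.02,-0.025,0.115,0],[1,0.045,-0.055,0.115,0],[1,0.075,-0.085,0.115,0],[1,0.105,-0.12,0.115,0],[1,0.13,-0.15,0.115,0],[1,0.155,-0.18,0.115,0],[1,0.167,-0.192,0.115,0],[1,0.1698,-0.1955,0.115,0],[1,0.1698,-0.1955,0.115,0],[1,0.1698,-0.1955,0.115,0],[1,0.1698,-0.1955,0.08,0],[1,0.1698,-0.1955,0.04,0],[1,0.1698,-0.1955,0.015,0],[1,0.1698,-0.1955,0.005,0],[1,0.1698,-0.1955,0.001,0],[1,0.1698,-0.1955,0,0],[1,0.1698,-0.1955,0,0]]]'
python3 - <<'E'
from h import *
st,p,d,C=wsnap('w14');print(st['eef_pos'],yaw(st),st['force'])
E
```

```text
time_s: 20.5
eef_pos: [622.2, -80.7, 14.2]
ee_rot: [0.001, 0.696, 0.718, 0.001]
force: [1.6, -0.2, -0.5]
grip_width: 0.495
[622.20629317 -80.65807403  14.24227466] 91.7585058736403 [ 1.58917421 -0.15680201 -0.47796408]
```

View pics/w14.png

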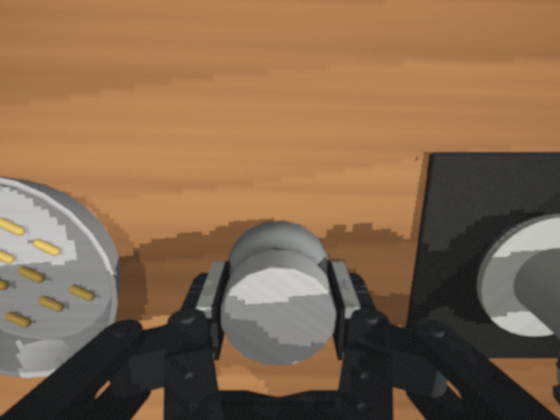

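```bash
python3 -m pendant '[[[1,0,0,-0.0005,0],[1,0,0,-0.0005,0],[-0.2,0,0,-0.0003,0],[-0.4,0,0,0,0],[-0.5,0,0,0,0],[-0.5,0,0,0,0],[-0.5,0,0,0.02,0],[-0.5,0,0,0.065,0],[-0.5,0,0,0.11,0],[-1,0,0,0.145,0],[-1,0,0,0.145,0],[-1,0,0,0.145,0],[-1,0,0,0.145,0]]]'
python3 - <<'E'
from h import *
st,p,d,C=wsnap('w15');print(st['eef_pos'],yaw(st),st['force'],st['grip_width'])
h=C[:,:,2]
m=((h>40)&(h<50)).astype(np.uint8);m[275:]=0;m[:,:200]=0;m[:,360:]=0
n,l,s,c=cv2.connectedComponentsWithStats(m)
for i in range(1,n):
    if s[i,4]>200: Q=C[l==i];print(s[i],c[i],cv2.minEnclosingCircle(Q[:,:2].astype(np.float32)),np.median(Q[:,2]))
E
```

```text
time_s: 21.85
eef_pos: [620.8, -80.4, 156.2]
ee_rot: [-0.001, 0.696, 0.718, -0.001]
force: [0.1, -0.7, 0.6]
grip_width: 0.997
[620.82964765 -80.4452901  156.16792789] 91.7402952948016 [ 0.11733471 -0.68686186  0.57196007] 0.9971726174782083
[ 249  174   57   56 2491] [276.85869129 201.4644721 ] ((621.498046875, -81.15782928466797), 21.653793334960938) 45.143015366668095
```

View pics/w15.png

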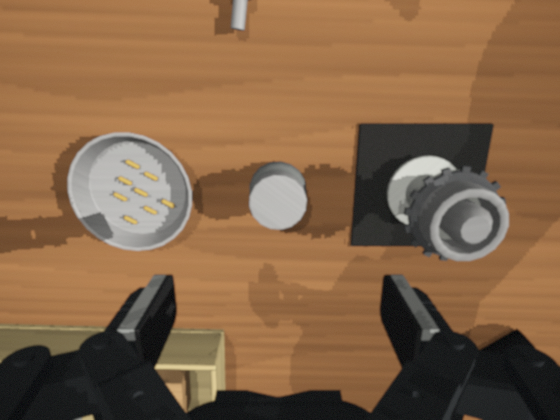

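The tub stands at (621.5,-81.2), within 1 mm of the target (621.6,-80.6). Now the axle.

```bash
python3 -m pendant '[[[-1,-0.045,-0.007,0,0],[-1,-0.09,-0.013,0,0],[-1,-0.135,-0.02,-0.01,0],[-1,-0.175,-0.025,-0.025,0],[-1,-0.19,-0.027,-0.035,0],[-1,-0.19,-0.027,-0.035,0],[-1,-0.19,-0.027,-0.035,0],[-1,-0.19,-0.027,-0.035,0],[-1,-0.19,-0.027,-0.035,0]]]'
python3 - <<'E'
from h import *
st,p,d,C=wsnap('w16');print(st['eef_pos'],yaw(st),st['force'],st['grip_width'])
h=C[:,:,2]
m=((h>3.5)&(h<22)).astype(np.uint8);m[300:]=0;m[:,:190]=0;m[:,380:]=0
n,l,s,c=cv2.connectedComponentsWithStats(m)
for i in range(1,n):
    if s[i,4]>300:
        Q=C[l==i];print(s[i],c[i],cv2.minAreaRect(Q[:,:2].astype(np.float32)),np.percentile(Q[:,2],[50,99]))
        L=cv2.fitLine(Q[:,:2].astype(np.float32),cv2.DIST_HUBER,0,.01,.01).ravel();print(L,np.degrees(np.arctan2(L[1],L[0])))
        t=(Q[:,:2]-L[2:])@L[:2];print(t.min(),t.max(),L[2:]+L[:2]*(t.min()+t.max())/2)
E
```

```text
time_s: 22.8
eef_pos: [432.3, -107.6, 122.9]
ee_rot: [0.0, 0.696, 0.718, 0.0]
force: [0.0, -0.1, -0.0]
grip_width: 0.999
[ 432.26985231 -107.60259381  122.93067716] 91.78206148800716 [ 0.02843035 -0.13632328 -0.02913416] 0.9992047030751153
[ 259  102   44  181 3083] [280.42296464 189.96464483] ((430.4532775878906, -106.64096069335938), (19.632150650024414, 140.07711791992188), 83.81327819824219) [13.47952963 18.31782489]
[ 9.9414897e-01 -1.0801774e-01  4.2427625e+02 -1.0627485e+02] -6.20106
-63.85869769012498 76.22000529733684 [ 430.42073573 -106.94246921]
```

View pics/w16.png

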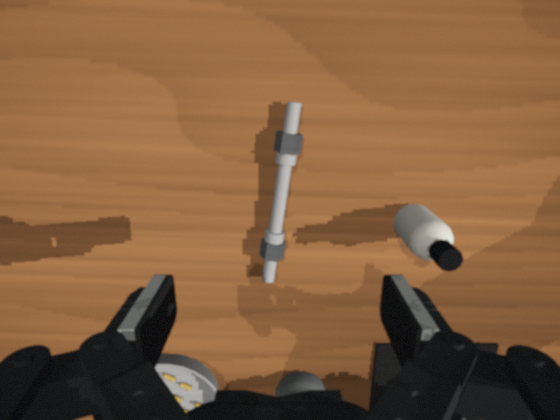

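The axle runs from (293,103) to (269,282) in the image. Its middle is (430.5,-106.8), length 140 mm (as given), angle -6.2°. I'll turn the jaws -8° to grip square across it.

```bash
python3 -m pendant '[[[-1,-0.0014,0.0008,-0.03,-8],[-1,-0.0014,0.0008,-0.07,-8],[-1,-0.0014,0.0008,-0.1,-8],[-1,-0.0014,0.0008,-0.115,-8],[-1,-0.0014,0.0008,-0.1195,-8],[-1,-0.0014,0.0008,-0.1195,-8],[1,-0.0014,0.0008,-0.1195,-8],[1,-0.0014,0.0008,-0.1195,-8],[1,-0.0014,0.0008,-0.1195,-8],[1,-0.0014,0.0008,-0.1195,-8],[1,-0.0014,0.0008,-0.1195,-8],[1,-0.0014,0.0008,-0.1195,-8],[1,-0.0014,0.0008,-0.1195,-8],[1,-0.0014,0.0008,-0.1195,-8],[1,-0.0014,0.0008,-0.1195,-8],[1,-0.0014,0.0008,-0.1195,-8]]]' 50
python3 - <<'E'
from h import *
st,p,d,C=wsnap('w17');print(st['eef_pos'],yaw(st),st['force'])
E
```

```text
time_s: 24.45
eef_pos: [430.1, -106.9, 3.6]
ee_rot: [0.0, 0.745, 0.667, -0.0]
force: [-1.2, 0.1, 5.7]
grip_width: 0.091
[ 430.1403686  -106.93147533    3.58712529] 83.74856483979056 [-1.18814015  0.14844017  5.74753199]
```

View pics/w17.png

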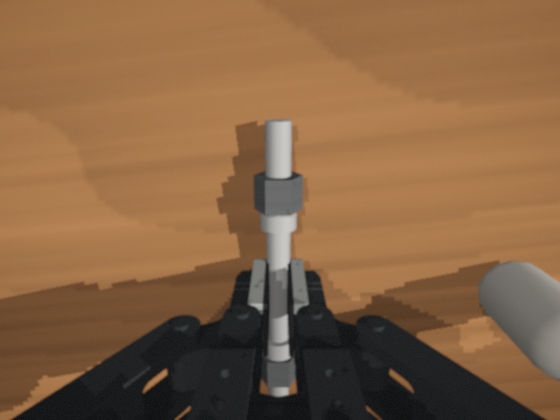

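```bash
python3 -m pendant '[[[1,0,0,0.02,0],[1,0,0,0.06,0],[1,0,0,0.105,0],[1,0.015,0.022,0.12,2],[1,0.035,0.052,0.12,5],[1,0.06,0.088,0.12,8],[1,0.085,0.124,0.12,8],[1,0.11,0.16,0.12,8],[1,0.135,0.196,0.12,8],[1,0.16,0.232,0.12,8],[1,0.175,0.254,0.12,8],[1,0.182,0.264,0.12,8],[1,0.1835,0.266,0.12,8],[1,0.1835,0.266,0.12,8],[1,0.1835,0.266,0.12,8],[1,0.1835,0.266,0.08,8],[1,0.1835,0.266,0.045,8],[1,0.1835,0.266,0.02,8],[1,0.1835,0.266,0.008,8],[1,0.1835,0.266,0.004,8]]]'
python3 - <<'E'
from h import *
st,p,d,C=wsnap('w18');print(st['eef_pos'],yaw(st),st['force'],st['grip_width'])
E
```

```text
time_s: 26.5
eef_pos: [613.1, 158.6, 6.6]
ee_rot: [-0.0, 0.697, 0.718, -0.001]
force: [-0.6, 0.7, -0.3]
grip_width: 0.088
[613.14986881 158.58852849   6.60914309] 91.70270670720362 [-0.60988232  0.73628048 -0.34816218] 0.08766806881669112
```

View pics/w18.png

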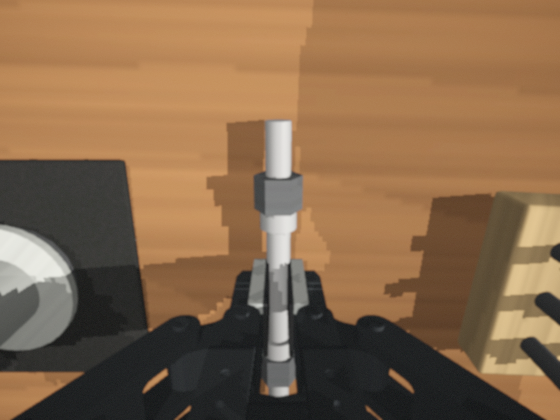

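The axle is parallel to the mat's edge. Setting it down, releasing, and rising to check.

```bash
python3 -m pendant '[[[1,0,0,-0.002,0],[1,0,0,-0.0037,0],[1,0,0,-0.0042,0],[1,0,0,-0.0042,0],[0.5,0,0,-0.004,0],[0.2,0,0,-0.004,0],[0,0,0,-0.004,0],[0,0,0,-0.004,0],[0,0,0,-0.004,0],[0,0,0,0.015,0],[0,0,0,0.06,0],[-0.5,0,0,0.1,0],[-1,0,0,0.12,0],[-1,0,0,0.12,0],[-1,0,0,0.12,0],[-1,0,0,0.12,0]]]'
python3 - <<'E'
from h import *
st,p,d,C=wsnap('w19');print(st['eef_pos'],yaw(st),st['force'],st['grip_width'])
h=C[:,:,2]
m=((h>5)&(h<22)).astype(np.uint8);m[300:]=0;m[:,:210]=0;m[:,350:]=0
n,l,s,c=cv2.connectedComponentsWithStats(m)
for i in range(1,n):
    if s[i,4]>300:
        Q=C[l==i];print(s[i],c[i],cv2.minAreaRect(Q[:,:2].astype(np.float32)),np.percentile(Q[:,2],[50,99]))
        L=cv2.fitLine(Q[:,:2].astype(np.float32),cv2.DIST_HUBER,0,.01,.01).ravel();print(L,np.degrees(np.arctan2(L[1],L[0])))
        t=(Q[:,:2]-L[2:])@L[:2];print(t.min(),t.max(),L[2:]+L[:2]*(t.min()+t.max())/2)
E
```

```text
time_s: 28.15
eef_pos: [612.9, 159.1, 125.7]
ee_rot: [-0.001, 0.696, 0.718, -0.001]
force: [0.5, -0.6, 0.0]
grip_width: 1.002
[612.88110225 159.09353355 125.6529016 ] 91.73782051038825 [ 0.53348042 -0.60170998  0.03445264] 1.0017063791828946
[ 264  106   28  180 2996] [277.71895861 193.07843792] ((614.3341064453125, 159.1324005126953), (140.5447540283203, 19.541057586669922), 2.0425751209259033) [13.46485031 18.19962726]
[9.9955022e-01 2.9988861e-02 6.0784418e+02 1.5900595e+02] 1.7184926
-63.78280558097479 76.78659676752476 [614.34314844 159.20093537]
```

View pics/w19.png

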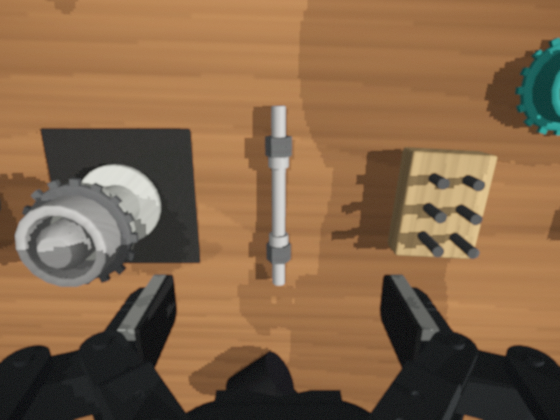

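The axle middle is at (614.3,159.2), target (613.9,159.2), angle 1.7°, target 1.8°. Rising clear, then a last overview.

```bash
python3 -m pendant '[[[-1,0,0,0.05,0],[-1,0,0,0.1,0],[-1,-0.04,0,0.11,0],[-1,-0.09,0.03,0.11,0],[-1,-0.14,0.06,0.11,0],[-1,-0.17,0.1,0.11,0],[-1,-0.2,0.14,0.11,0],[-1,-0.23,0.17,0.11,0],[-1,-0.25,0.2,0.11,0],[-1,-0.25,0.2,0.11,0],[-1,-0.25,0.2,0.11,0],[-1,-0.25,0.2,0.11,0]]]'
python3 - <<'E'
from h import *
old=np.load('pics/top.npz');
p0,d0=vision.capture('top');p1,_=vision.capture('scene')
a=cv2.resize(p0[100:280,130:450,::-1],None,fx=2.4,fy=2.4);cv2.imwrite('pics/top_end.png',a);cv2.imwrite('pics/scene_end.png',p1[:,:,::-1])
for n,D,P in(('before',old['d'],old['p']),('after',d0,p0)):
    C=cloud('top',D)
    for k,(u,v,r) in dict(oiler=(287,217,12),pedal=(430,207,22),spanner=(157,177,24)).items():
        S=C[v-r:v+r,u-r:u+r].reshape(-1,3);Q=S[S[:,2]>(50 if k=='oiler' else 6)];print(n,k,len(Q),Q.mean(0).round(1) if len(Q) else None)
for k,(u,v) in dict(oiler=(287,217),pedal=(430,207),spanner=(157,177)).items():
    g=lambda P:cv2.cvtColor(P,cv2.COLOR_RGB2GRAY).astype(np.float32)[v-26:v+26,u-24:u+24]
    print(k,cv2.phaseCorrelate(g(old['p']),g(p0),cv2.createHanningWindow((48,52),cv2.CV_32F)))
print(monitor.sense()['force'],monitor.sense()['time_s'])
E
```

```text
time_s: 29.4
eef_pos: [364.1, 358.5, 236.7]
ee_rot: [-0.0, 0.697, 0.717, -0.001]
force: [-0.5, 0.5, -0.1]
grip_width: 1.003
before oiler 30 [441.6  -3.3  64.4]
before pedal 494 [ 523.4 -462.6   19.2]
before spanner 277 [542.9 416.9  11.5]
after oiler 26 [441.4  -3.2  66.6]
after pedal 494 [ 523.1 -461.4   19.2]
after spanner 690 [446.7 344.6 344. ]
oiler ((0.5390310977432087, -0.2981960413927389), 0.7473710988774712)
pedal ((0.05370278126211048, -0.23691554838202578), 0.9049774475487662)
spanner ((-0.20062294899119237, 0.29076229034638956), 0.5013856486773786)
[-0.05306627 -0.25352277 -0.6096135 ] 29.5
```

View pics/top_end.png

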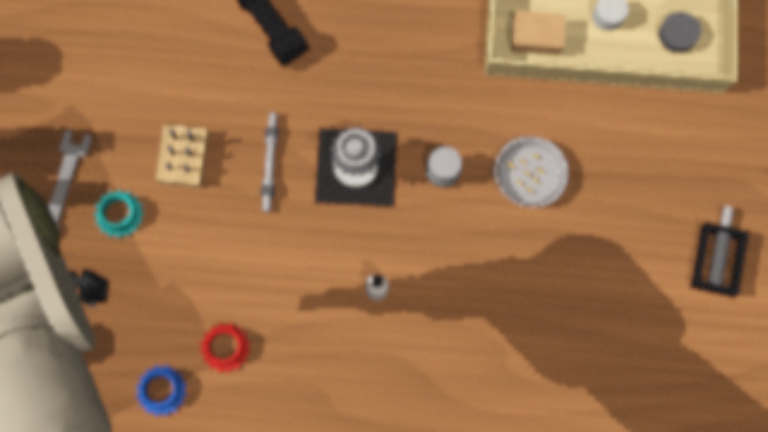

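View pics/scene_end.png

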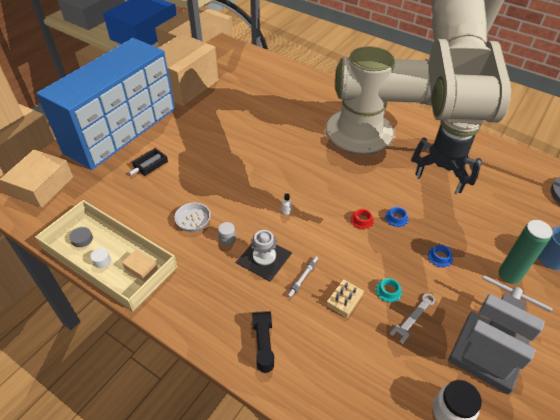

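The top view shows the whole row standing, from the block to the dish: axle (270,160), hub with freewheel (355,160), tub (444,165), dish (531,172). The oiler, pedal and spanner are where they were. Handing in.

```bash
python3 -c "
from rig import order
print(order.finish_job())"
```

```text
the job is handed in; nothing more can be done
None
```

The job is done and handed in at about 29.5 s. The hub went onto the mat first, then the steel freewheel onto its upper flange, then the tub, then the axle.

| Part | Measured after release | Target |
|---|---|---|
| Hub | upright, about 1 mm from the mat's centre | middle of the mat |
| Freewheel | level, top at 89.9 mm, centred on the hub to about 0.5 mm | top at 90 mm when seated |
| Tub | (621.5, -81.2) | (621.6, -80.6) |
| Axle middle | (614.3, 159.2) | (613.9, 159.2) |
| Axle angle | 1.7° | 1.8° |

- **Left alone:** the oiler and pedal measured unmoved to within about 2 mm. My depth check of the spanner failed because the arm blocked the top camera. An image comparison of its area, also partly blocked, and the scene view both show it unchanged.
- **Disagreements:** the top camera read positions about 4 mm nearer the robot than the wrist camera, so I used the wrist camera throughout. The gripper's width reading came out 2–6 mm below the true sizes on each grasp, but every grasp held.

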